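# Show the printed nozzle to the inspection camera

## Robot

A 6-joint arm with a two-finger parallel gripper is mounted at the origin on the work surface. World frame = base frame: x ahead of the robot, y to its left, z up, the work surface at z = 0. Lengths are in mm, angles in rad, forces in N, time in s.
With the tool pointing down it reaches from about 375 to 975 mm from the base axis. Payload 3.8 kg.
Tool frame: the origin (TCP) lies at the very end of the fingers, on their centre line; the grasp point (between the pads) lies 19 mm behind it; z points along the fingers, y is the line along which they close (so a half turn about z gives the same grasp; the last joint's range is limited). The gripper opens to 85 mm and grips with 20 to 120 N. Pads are 22 mm wide; open, the fingers measure 114 mm over their backs; the gripper's body (76 mm by 85 mm) begins 54 mm behind the grasp point. The pads swing forward as they close: fully open they stand 13 mm farther back than shut.
Start: joints at [-1.228, 0.264, 1.604, -0, 1.274, -0.037], TCP at [250.24, -626.895, 231.28] pointing down, gripper open.
Joint ranges: [-2.63, 2.63], [-0.94, 2.18], [0.31, 2.57], [-1.31, 4.45], [0, 2.66], [-2.55, 2.55]. Speed limits (rad/s): [2.57, 2.57, 3.14, 3.14, 3.14, 3.14].

## Interface

Orientations are given as a unit quaternion [w, x, y, z].
In Python, from rig import sense, optics, job gives the robot as it stands.
- The arm moves only by the tool jog_arm, never from a script. Its argument "motion" is a list of rows, each a list of 7 numbers: the turn, a rotation vector about the tool's x, y, z in units of 6 degrees (1.0 is 6 degrees), then the shift along the tool's x, y, z in units of 30 mm (1.0 is 30 mm), then the opening, from -1 (shut) to 1 (fully open). A call has 1 to 12 rows; each row is the pose to reach, as a shift and turn from the pose commanded when the call began, along the tool's axes at that moment; what a row does not reach only later rows make up. A row lasts 1/12 s, in which the tool goes at most 41.7 mm and 7.16 degrees, less where a joint would pass 70% of its speed; a pose out of reach is approached as far as the arm can. A call with a gripper value outside its range is refused whole. The fingers move at their own pace and stop on an object; "squeeze" is the grip in N (left out, the last holds). Time passes only in rows, so rows that repeat a pose let the fingers close. It gives the time, the measured TCP pose, the force, the opening and the grip force at its end, in the units of the state.
- sense(): the state, without advancing time (a new reading comes with each control period).
- optics.snapshot(name): name is "scene" or "side" or "wrist"; returns the picture (384x512x3 uint8, red, green, blue); there is no depth.
- optics.get_calibration(name): a dict with "fovy" (degrees; the focal length in pixels is half the picture's height over the tangent of half this angle, whatever the lens; pixels are square), "cx", "cy" (the principal point, pixels), "R" (3x3) and "t" (3): a world point X has camera coordinates R X + t; the wrist camera has in their place "T_tool_cam" (4x4, takes a point from camera to tool coordinates, whose origin is the TCP and whose axes are the flange's). Camera axes: x right, y down, z forward; pixel columns grow to the right and rows downward; lengths in mm; the calibration is good to about 2 mm. The wrist camera is an equidistant fisheye: a pixel r from the principal point sees the ray r / f radians off the axis. A picture is of the moment at which its call begins: read the wrist's pose just before it. get_calibration takes no time and is no camera call.
- job.hand_in(): hands the job in; it is judged then, once.
The state is a dict: "time_s": time; "qpos": joint angles; "qd": joint speeds; "effort": joint torques, N m; "eef_pos": TCP position; "tcp_rot": TCP orientation; "ft_force": force on the tool from outside, world axes, zero at the start; "wrist_torque": the same for the moment, N m; "width": finger opening in mm; "grasp_force": force on a finger pad.
Only numpy, scipy, OpenCV 4.12 (cv2) and the standard library are available. Lean on these libraries where they do the work, as an engineer would, in place of code of your own. Each camera call takes 0.05 s, during which the arm holds its last target. There are 200 camera calls.

## Task

Pick the tall notched nozzle up off the red print bed and present it to the inspection camera: hold it in the air, upright with its flange at the bottom, the notch in its flange facing squarely into the lens, at the height of the lens and centred on it, with the notch 10 cm in front of the lens glass. Finish there, still holding it steady: do not put it down or let go. Leave the other prints, the scraper and the bottle where they lie, and do not bump the camera or its stand.

Things in the scene. Friction and masses are not known exactly. Their poses are not given: they have to be found in the camera images.
- nozzle: The tall notched nozzle: loose white plastic print, about 60 g, on the bed at any yaw. Square flange 72 x 72 x 8 mm at the bottom; centred on it a round upright neck, 30 mm diameter, its top 70 mm above the underside. Origin: centre of underside; z up the neck. A notch 20 mm wide, 20 mm deep, right through, is cut in the middle of the flange's +x side; the other sides are plain.
- notch (a point): The mouth of the notch: middle of the flange's +x edge, 36 mm along x from the nozzle's axis and 4 mm above its underside. Axes as the nozzle's.
- lens (a point): Centre of the inspection camera's front glass: grey camera 45 x 44 x 44 mm, barrel 40 mm diameter, 28 mm long, clamped level on a post. It looks level along its own -x; y is across the view, z up. Lens height (140 to 220 mm above the table), place and yaw differ each time.
- focus (a point): The point in the air straight in front of the lens, 100 mm from the glass, at lens height: where the notch is to be. Axes as the lens's, so the nozzle faces the lens when its yaw equals this yaw.
- bed: Red print bed plate 310 x 310 mm, 4 mm thick, fixed flat on the table, with a small tab in the middle of its +x side. Origin: centre of its underside; z up.
- stand: The camera's fixed stand: dark foot 120 x 100 x 12 mm and steel post 18 mm thick, 308 mm tall. Origin: under the foot's centre, 70 mm behind the glass; the foot's front edge lies 10 mm behind the glass, the post 90 mm behind it. The camera looks along -x.
- adapter: Bystander: a white print on the bed with a round flange 60 mm in diameter and 8 mm thick, no notch, and a thick low neck 40 mm in diameter, 40 mm tall in all. Loose. Origin: centre of the underside. It and the nozzle stand about 15 cm apart on the near half of the bed, either way round.
- headband: Bystander: a white printed visor headband on the far half of the bed, two bows about 160 mm across and 120 mm deep, 4 mm thick and 20 mm tall. Loose. Origin: centre of the outer bow's half circle (radius 80 mm), at the underside; the bow bulges to its +x.
- scraper: Bystander: a flat scraper with a handle, 200 mm long, lying on the table left of the bed. Loose.
- bottle: Bystander: a bottle 60 mm in diameter, 150 mm tall, standing on the table at the far left. Loose. Origin: centre of the underside.
There are look-alikes about, which are no part of the job. What is shaped like the nozzle but purple or yellow is not meant.

How it is judged (in metres and radians):
On the way:
1. the nozzle is lifted clear of the bed in the fingers (height (world z) of nozzle above 0.04 m and contact force between the fingers and nozzle above 1 N and contact force between nozzle and bed below 0.05 N), for 0.2 s.
At the end, for the whole second after the job is handed in: The nozzle is held in the fingers alone, still, upright within 0.15 rad with its flange down; its notch faces the lens within 0.2 rad, and the notch's mouth is 100 mm in front of the glass within 20 mm, and within 15 mm of the lens axis sideways and in height (x of notch in the frame of lens between -0.12 and -0.08 m and y of notch in the frame of lens between -0.015 and 0.015 m and z of notch in the frame of lens between -0.015 and 0.015 m and x of nozzle in the frame of lens below -0.1 m and angle between the x axis of nozzle and the x axis of lens, either way round below 0.2 rad and angle between nozzle's own z axis and vertical below 0.15 rad and height (world z) of nozzle above 0.1 m and contact force between the fingers and nozzle above 1 N and contact force between nozzle and stand below 0.05 N and contact force between nozzle and bed below 0.05 N and contact force between nozzle and adapter below 0.05 N and contact force between nozzle and headband below 0.05 N and contact force between nozzle and bottle below 0.05 N and contact force between nozzle and scraper below 0.05 N and linear speed of nozzle below 0.02 m/s and angular speed of nozzle below 0.2 rad/s); the arm keeps its last pose, push and grip.
It fails at once if another print, the scraper or the bottle is moved more than 15 mm (distance of any of adapter, headband, scraper, bottle from where it was at the start of the episode above 0.015 m).
It fails at once if the camera or its stand is bumped (contact force between any of the arm, the fingers, nozzle and stand above 2 N or distance of lens from where it was at the start of the episode above 0.01 m).
It also fails if it takes over 38 s, if anything falls off the work surface, if the arm or the gripper's body presses on something with over 40 N, if the wrist force passes 120 N, or if a joint passes its speed limit or range.

## Working session

There is one attempt and no reset: what is moved stays moved. The work goes in short steps, Python scripts to look and compute and a tool call to move; the robot and the scene stay as the last step left them, time stands still between calls to the robot, and variables do not carry over. Pictures are saved under pics/ and viewed, at most 10 in all, crops included, and the job is handed in when it is done.

Besides the shell and the picture viewer there is one more tool, called after "Emit:" as name(argument=value, ...) on one line, values as JSON. jog_arm: Moves the arm, as the interface text tells. Its arguments: {"type":"object","properties":{"motion":{"type":"array"},"squeeze":{"type":"number"}},"required":["motion"]}

```bash
mkdir -p pics
python3 - <<'E'
from rig import sense, optics, job
import cv2,numpy as np
s=sense();print({k:np.round(v,3) for k,v in s.items()})
for n in("scene","side","wrist"):
    im=optics.snapshot(n);cv2.imwrite(f"pics/{n}0.png",im[:,:,::-1]);c=optics.get_calibration(n)
    print(n,{k:np.round(v,3).tolist() for k,v in c.items()})
a=[cv2.imread(f"pics/{n}0.png") for n in("scene","side")]
E
```

```text
{'time_s': np.float64(0.0), 'qpos': array([-1.228,  0.265,  1.605, -0.   ,  1.274, -0.037]), 'qd': array([ 0.   , -0.   ,  0.001,  0.001, -0.002, -0.002]), 'effort': array([ 1.0000e-03, -5.1511e+01, -3.6731e+01,  0.0000e+00,  1.3000e-02,
       -0.0000e+00]), 'eef_pos': array([ 249.997, -626.236,  229.949]), 'tcp_rot': array([-0.001,  0.982,  0.189, -0.   ]), 'ft_force': array([-0.078, -0.044,  0.412]), 'wrist_torque': array([ 0.029, -0.012, -0.001]), 'grasp_force': np.float64(0.0), 'width': np.float64(85.583)}
scene {'fovy': 51.501, 'cx': 251.378, 'cy': 191.981, 'R': [[-0.34, 0.94, 0.016], [0.74, 0.278, -0.613], [-0.581, -0.196, -0.79]], 't': [143.035, -293.887, 1638.621]}
side {'fovy': 54.671, 'cx': 250.232, 'cy': 196.755, 'R': [[-0.843, -0.538, 0.02], [-0.379, 0.567, -0.732], [0.382, -0.624, -0.682]], 't': [459.424, 228.753, 1042.725]}
wrist {'fovy': 65.706, 'cx': 253.256, 'cy': 189.042, 'T_tool_cam': [[-0.001, -0.954, -0.3, 77.327], [1.0, -0.0, -0.001, 1.008], [0.001, -0.3, 0.954, -143.3], [0.0, 0.0, 0.0, 1.0]]}
```

View pics/scene0.png

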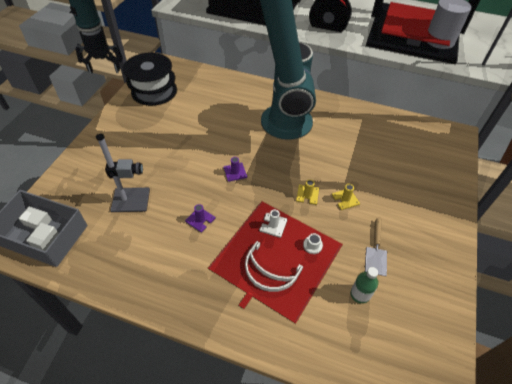

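View pics/side0.png

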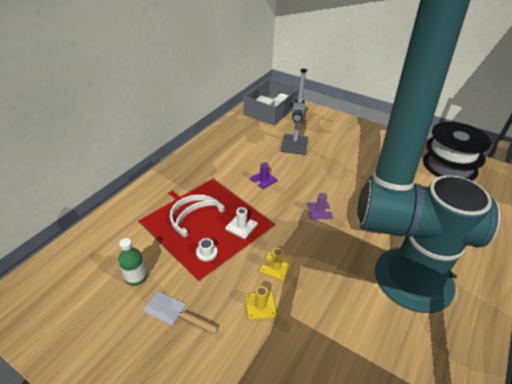

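View pics/wrist0.png

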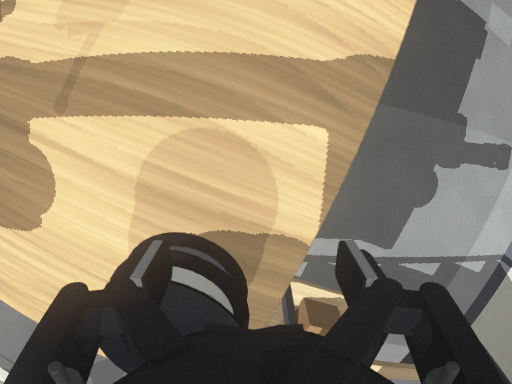

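The scene picture shows the nozzle near (273,222), the adapter at (313,242) and the camera with its lens at about (141,169). In the side picture the nozzle is near (241,222) and the camera near (298,115). I'll enlarge these details in one mosaic.

```bash
cat > h.py <<'E'
import numpy as np
from rig import sense,optics
from scipy.spatial.transform import Rotation as Ro
def cam(n):
    c=optics.get_calibration(n);return c,192/np.tan(np.radians(c["fovy"])/2),np.array(c["R"]),np.array(c["t"])
def ray(n,u,v):
    c,f,R,t=cam(n);d=R.T@np.array([(u-c["cx"])/f,(v-c["cy"])/f,1]);return -R.T@t,d/np.linalg.norm(d)
def onz(n,u,v,z):
    o,d=ray(n,u,v);return o+d*(z-o[2])/d[2]
def tri(a,b):
    (o,d),(p,e)=ray("scene",*a),ray("side",*b)
    s=np.linalg.lstsq(np.c_[d,-e],p-o,rcond=None)[0];x,y=o+d*s[0],p+e*s[1];return (x+y)/2,np.linalg.norm(x-y)
def proj(n,X):
    c,f,R,t=cam(n);q=R@np.array(X)+t;return q[:2]/q[2]*f+[c["cx"],c["cy"]]
E
python3 - <<'E'
import cv2,numpy as np
from h import *
def crop(n,x,y,w,h,k):return cv2.resize(cv2.imread(f"pics/{n}0.png")[y:y+h,x:x+w],None,fx=k,fy=k,interpolation=cv2.INTER_NEAREST)
t=np.hstack([crop("scene",90,125,80,60*3//2,5)[:300*3//2],crop("side",270,65,80,90,5)])
print(t.shape)
b=np.hstack([crop("scene",250,200,50,18*2,8)[:150*2],crop("side",218,200,50,36,8)])
cv2.imwrite("pics/mos.png",np.vstack([t[:300],b]))
cv2.imwrite("pics/mos.png",np.vstack([t,b[:,:800]])[:,:])
m=np.vstack([t,b]);cv2.imwrite("pics/mos.png",cv2.resize(m,(800,600)) if 0 else m);print(m.shape)
# foot corners by dark mask for both views
E
```

```text
(450, 800, 3)
(738, 800, 3)
```

Run:
```python
import cv2
m=cv2.imread("pics/mos.png");cv2.imwrite("pics/t.png",m[:450]);cv2.imwrite("pics/b.png",m[450:])
```

```text
(no output)
```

View pics/t.png

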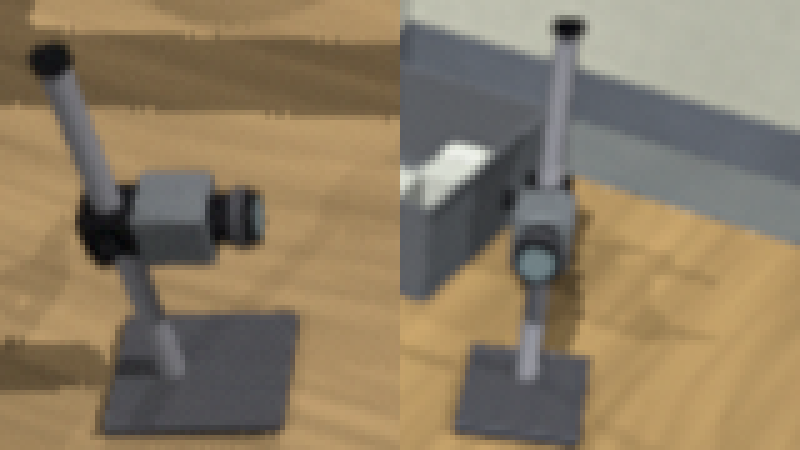

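View pics/b.png

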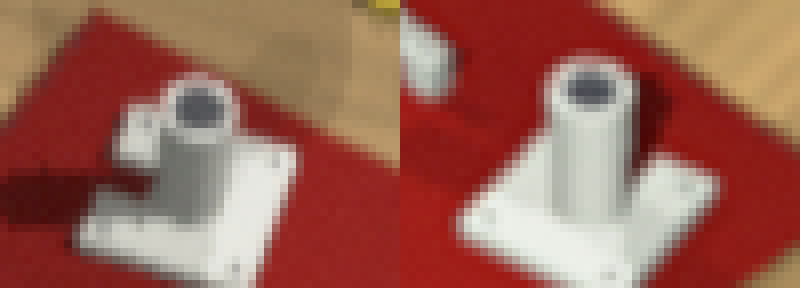

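The top mosaic shows the lens glass at scene (141,168) and side (297,117), plus the foot corners. The bottom one shows the nozzle top at scene (274.4,212.8) and side (241.4,210.5), with the notch on the flange's left side in the scene view.

Run:
```python
from h import *
np.set_printoptions(precision=1,suppress=True)
S=lambda x,y:(x/5+90-.5,y/5+125-.5);D=lambda x,y:((x-400)/5+270-.5,y/5+65-.5)
print("lens",tri(S(258,218),D(538,264)))
fs=[onz("scene",*S(*p),12)[:2] for p in[(128,316),(298,316),(284,430),(105,430)]]
fd=[onz("side",*D(*p),12)[:2] for p in[(471,347),(589,357),(578,438),(457,430)]]
for f in(fs,fd):
    print(np.array(f),"mean",np.mean(f,0))
    f=np.array(f);e=np.roll(f,-1,0)-f;print("edges",np.linalg.norm(e,axis=1),np.degrees(np.arctan2(e[:,1],e[:,0])))
print("post top",tri(S(50,50),D(570,22)))
s=lambda x,y:(x/8+250-.5,y/8+200-.5);d=lambda x,y:((x-400)/8+218-.5,y/8+200-.5)
print("top",tri(s(199,106),d(591,88)),onz("scene",*s(199,106),74),onz("side",*d(591,88),74))
import cv2
for n,c in(("scene",(265,225)),("side",(232,225))):
    im=cv2.imread(f"pics/{n}0.png");hs=cv2.cvtColor(im,cv2.COLOR_BGR2HSV)
    m=((hs[...,1]<70)&(hs[...,2]>110)).astype(np.uint8)
    k,l,st,ce=cv2.connectedComponentsWithStats(m)
    p=proj(n,onz("scene",*s(199,106),74)*[1,1,0]+[0,0,40]).round().astype(int)
    lab=l[p[1]-3:p[1]+4,p[0]-3:p[0]+4].max();print(n,p,st[lab])
    cs=cv2.findContours((l==lab).astype(np.uint8),0,1)[0];h=cv2.convexHull(cs[0])
    ap=cv2.approxPolyDP(h,1.8,True)[:,0];
    for q in ap:print(q,onz(n,*q,12)[:2])
    # adapter for clearance
```

```text
lens (array([ 554.8, -322.5,  167. ]), np.float64(1.51782575920221))
[[ 559.  -457.9]
 [ 517.4 -347. ]
 [ 607.2 -308.2]
 [ 649.  -420.1]] mean [ 583.2 -383.3]
edges [118.5  97.9 119.4  97.6] [ 110.6   23.4  -69.5 -157.2]
[[ 646.3 -415.9]
 [ 558.3 -458. ]
 [ 515.4 -351. ]
 [ 599.  -307.1]] mean [ 579.8 -383. ]
edges [ 97.5 115.3  94.5 118.6] [-154.4  111.9   27.7  -66.5]
post top (array([ 587.4, -403.7,  311.4]), np.float64(1.5646920668929754))
top (array([509.3, 108.2,  76.2]), np.float64(0.6637554279361227)) [507.5 107.6  74. ] [510.5 106.8  74. ]
scene [274 219] [260 209  27  28 426]
[286 218] [471.8 140.8]
[280 236] [545.7 142.9]
[260 230] [546.7  75. ]
[266 213] [475.9  71.9]
[274 209] [450.8  92. ]
side [242 219] [225 208  33  31 520]
[238 208] [560.1  51.7]
[246 209] [535.7  41. ]
[257 223] [472.9  74.1]
[244 238] [473.1 148.5]
[225 228] [544.4 147.1]
```

The measurements agree with the given sizes:
- **Lens:** (555,-322.5,167), looking along about 112.5°.
- **Nozzle:** axis at (509.5,108.5), with the notch facing about -88.5°.

I'll move over the nozzle now.

Emit:
jog_arm(motion=[[0,0,0,0.4,-0.4,0,1],[0,0,0,1.1,-1.2,0,1],[0,0,0,1.9,-2.1,0,1],[0,0,0,2.7,-3.0,0,1],[0,0,0,3.5,-3.9,0,1],[0,0,0,4.3,-4.8,0,1],[0,0,0,5.1,-5.7,0,1],[0,0,0,5.9,-6.6,0,1],[0,0,0,6.7,-7.5,0,1],[0,0,0,7.5,-8.4,0,1],[0,0,0,8.2,-9.2,0,1],[0,0,0,8.5,-9.6,0,1]])

```text
time_s: 1.15
eef_pos: [380.8, -261.5, 231.0]
tcp_rot: [-0.001, 0.982, 0.19, 0.0]
ft_force: [-0.2, 0.4, -0.3]
width: 85.3
grasp_force: 0.0
```

Emit:
jog_arm(motion=[[0,0,0,0.5,-0.5,0,1],[0,0,0,1.3,-1.4,0,1],[0,0,0,2.1,-2.3,0,1],[0,0,0,2.9,-3.2,0,1],[0,0,0,3.7,-4.1,0,1],[0,0,0,4.5,-5.0,0,1],[0,0,0,5.3,-5.9,0,1],[0,0,0,6.1,-6.8,0,1],[0,0,0,6.9,-7.7,0,1],[0,0,0,7.7,-8.6,0,1],[0,0,0,8.3,-9.4,0,1],[0,0,0,8.6,-9.9,0,1]])

```text
time_s: 2.15
eef_pos: [510.4, 109.7, 231.0]
tcp_rot: [-0.0, 0.982, 0.19, 0.0]
ft_force: [1.1, -1.1, -0.2]
width: 85.8
grasp_force: 0.0
```

Emit:
jog_arm(motion=[[0,0,0,0,0,0,1],[0,0,0,0,0,0,1],[0,0,0,0,0,0,1],[0,0,0,0,0,0,1]])

```text
time_s: 2.48
eef_pos: [509.5, 105.6, 231.1]
tcp_rot: [0.0, 0.982, 0.188, -0.0]
ft_force: [-0.1, 0.0, 0.2]
width: 85.4
grasp_force: 0.0
```

Run:
```python
from h import *;import cv2
s=sense();print({k:np.round(s[k],3) for k in("time_s","eef_pos","tcp_rot","qpos","ft_force")})
cv2.imwrite("pics/w1.png",optics.snapshot("wrist")[:,:,::-1])
q=s["tcp_rot"];R=Ro.from_quat(np.roll(q,-1)).as_matrix();c=optics.get_calibration("wrist");T=np.array(c["T_tool_cam"]);f=192/np.tan(np.radians(c["fovy"])/2)
def wp(X):
    x=np.linalg.inv(T)@np.r_[R.T@(np.array(X)-s["eef_pos"]),1];th=np.arctan2(np.hypot(x[0],x[1]),x[2]);a=np.arctan2(x[1],x[0])
    return np.round([c["cx"]+f*th*np.cos(a),c["cy"]+f*th*np.sin(a)],1)
print("pred top",wp([509.5,108.5,74]),[wp([509.5+a,108.5+b,12]) for a,b in((36,36),(36,-36),(-36,-36),(-36,36))])
```

```text
{'time_s': np.float64(2.483), 'eef_pos': array([509.463, 105.566, 231.085]), 'tcp_rot': array([ 0.   ,  0.982,  0.188, -0.   ]), 'qpos': array([ 0.157, -0.03 ,  1.931, -0.   ,  1.241,  1.349]), 'ft_force': array([-0.092,  0.004,  0.187])}
pred top [250.1 172.2] [array([234. , 122.5]), array([288.5, 144.1]), array([266.4, 195.6]), array([213.8, 175.7])]
```

View pics/w1.png

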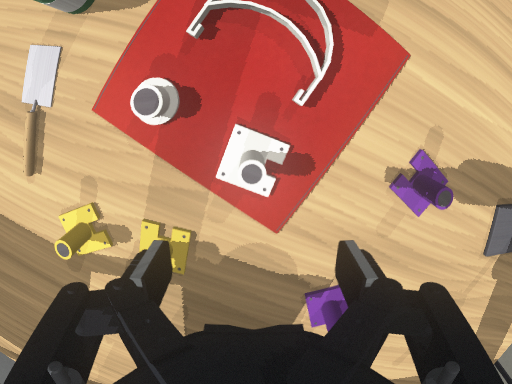

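The wrist view shows the neck rim at about (254,173), the flange corners at (236,125), (290,147), (269,197) and (218,178), and the notch on the right side at (285,165). All of it sits 3 px from my prediction, so I'll refine by ray casting.

```bash
cat >> h.py <<'E'
def wray(u,v,z,s):
    R=Ro.from_quat(np.roll(s["tcp_rot"],-1)).as_matrix();c=optics.get_calibration("wrist");T=np.array(c["T_tool_cam"]);f=192/np.tan(np.radians(c["fovy"])/2)
    p=np.array([u-c["cx"],v-c["cy"]]);r=np.hypot(*p);th=r/f
    d=R@T[:3,:3]@np.r_[p/r*np.sin(th),np.cos(th)];o=R@T[:3,3]+s["eef_pos"]
    return o+d*(z-o[2])/d[2]
E
python3 - <<'E'
from h import *;import cv2
s=sense();np.set_printoptions(precision=1,suppress=True)
im=cv2.imread("pics/w1.png");hs=cv2.cvtColor(im,cv2.COLOR_BGR2HSV)
m=((hs[...,1]<70)&(hs[...,2]>110)).astype(np.uint8);k,l,st,_=cv2.connectedComponentsWithStats(m)
lab=l[140,240];c=max(cv2.findContours((l==lab).astype(np.uint8),0,1)[0],key=len);print(st[lab])
h=np.array([wray(u,v,12,s)[:2] for u,v in cv2.convexHull(c)[:,0]],np.float32)
print("rect",cv2.minAreaRect(h))
d=((hs[...,2]<130)&(hs[...,1]<90)).astype(np.uint8);d[:155]=0;d[192:]=0;d[:,:235]=0;d[:,272:]=0
k,l,st,ce=cv2.connectedComponentsWithStats(d);i=1+st[1:,4].argmax();print("bore",st[i],ce[i],wray(*ce[i],74,s))
E
```

```text
[ 216  124   74   73 3136]
rect ((508.92645263671875, 106.52435302734375), (73.55855560302734, 73.01750183105469), 0.14084607362747192)
bore [242 172  18  11 131] [249.7 177.4] [504.3 106.7  74. ]
```

The wrist fit gives a flange of 73×73 mm, a centre of (508.9,106.5) and a yaw of 0.1°, so the notch faces -90°. The tool is already above it, so I'll descend and grip.

Emit:
jog_arm(motion=[[0,0,0,0,0,0.4,1],[0,0,0,0,0,1.1,1],[0,0,0,0,0,1.9,1],[0,0,0,0,0,2.7,1],[0,0,0,0,0,3.5,1],[0,0,0,0,0,4.3,1],[0,0,0,0,-0.05,5.0,1],[0,0,0,0,-0.05,5.6,1],[0,0,0,0,-0.05,6.2,1],[0,0,0,0,-0.05,6.6,1],[0,0,0,0,-0.05,6.8,1],[0,0,0,0,-0.05,6.8,1]])

```text
time_s: 3.53
eef_pos: [507.7, 107.3, 25.5]
tcp_rot: [-0.0, 0.982, 0.188, -0.002]
ft_force: [0.4, -0.3, -0.4]
width: 85.3
grasp_force: 0.0
```

Emit:
jog_arm(motion=[[0,0,0,0,0,0,1],[0,0,0,0,0,0,0.5],[0,0,0,0,0,0,0.2],[0,0,0,0,0,0,-0.1],[0,0,0,0,0,0,-0.3],[0,0,0,0,0,0,-0.5],[0,0,0,0,0,0,-0.7],[0,0,0,0,0,0,-1],[0,0,0,0,0,0,-1],[0,0,0,0,0,0,-1],[0,0,0,0,0,0,-1],[0,0,0,0,0,0,-1]], squeeze=40)

```text
time_s: 4.53
eef_pos: [509.9, 108.2, 28.1]
tcp_rot: [0.0, 0.982, 0.189, 0.001]
ft_force: [-0.4, 0.6, 5.6]
width: 28.9
grasp_force: 39.4
```

Emit:
jog_arm(motion=[[0,0,0,0,0,-0.2,-1],[0,0,0,0,0,-0.5,-1],[0,0,0,0,0,-1.0,-1],[0,0,0,0,0,-1.6,-1],[0,0,0,0,0,-2.2,-1],[0,0,0,0,0,-2.8,-1],[0,0,0,0,0,-3.4,-1],[0,0,0,0,0,-4.0,-1],[0,0,0,0,0,-4.6,-1],[0,0,0,0,0,-5.0,-1],[0,0,0,0,0,-5.3,-1],[0,0,0,0,0,-5.3,-1]])

```text
time_s: 5.53
eef_pos: [510.5, 108.2, 188.7]
tcp_rot: [0.0, 0.982, 0.189, 0.002]
ft_force: [0.5, -0.3, -0.6]
width: 28.9
grasp_force: 39.5
```

Emit:
jog_arm(motion=[[0,0,0,0,0,0,-1],[0,0,0,0,0,0,-1],[0,0,0,0,0,0,-1]])

```text
time_s: 5.78
eef_pos: [508.2, 107.8, 184.7]
tcp_rot: [-0.0, 0.982, 0.189, -0.001]
ft_force: [-0.1, 0.5, -0.6]
width: 29.0
grasp_force: 39.5
```

Run:
```python
from h import *;import cv2
s=sense();print({k:np.round(s[k],3) for k in("time_s","eef_pos","tcp_rot","width","grasp_force")})
a=[optics.snapshot(n)[:,:,::-1] for n in("scene","side","wrist")]
for n,i in zip("sdw",a):cv2.imwrite(f"pics/{n}2.png",i)
p=proj("scene",s["eef_pos"]-[0,0,10]).astype(int);q=proj("side",s["eef_pos"]-[0,0,10]).astype(int)
cr=lambda i,p:cv2.resize(i[p[1]-37:p[1]+38,p[0]-33:p[0]+34],None,fx=4,fy=4,interpolation=0)
print(p,q);w=a[2][110:260,170:338]
cv2.imwrite("pics/m2.png",np.hstack([cr(a[0],p),cr(a[1],q),cv2.resize(w,(260,300))])[:, :800])
```

```text
{'time_s': np.float64(5.783), 'eef_pos': array([508.231, 107.813, 184.743]), 'tcp_rot': array([-0.   ,  0.982,  0.189, -0.001]), 'width': np.float64(28.96), 'grasp_force': np.float64(39.495)}
[276 193] [241 185]
```

View pics/m2.png

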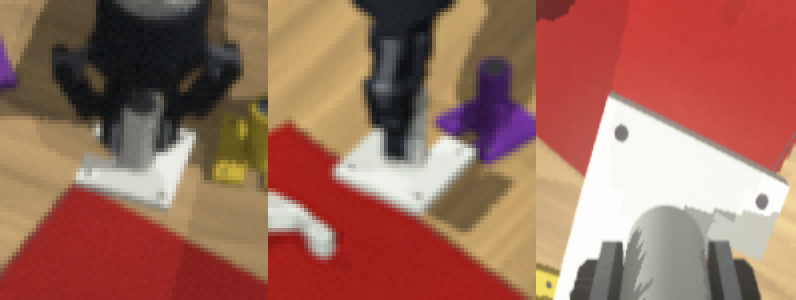

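The nozzle is held upright, flange down and clear of the bed. The wrist crop shows the neck between the pads and the notch to the right. Next I'll carry it to the focus, turning +22°.

Emit:
jog_arm(motion=[[0,0,-0.1,-0.1,0.3,0,-1],[0,0,-0.4,-0.4,1.0,0,-1],[0,0,-0.7,-0.8,1.9,0,-1],[0,0,-1.1,-1.2,2.8,0,-1],[0,0,-1.5,-1.6,3.7,0,-1],[0,0,-1.9,-2.0,4.7,0,-1],[0,0,-2.3,-2.4,5.7,0,-1],[0,0,-2.7,-2.8,6.7,0,-1],[0,0,-3.1,-3.2,7.6,0,-1],[0,0,-3.4,-3.6,8.5,0,-1],[0,0,-3.6,-3.8,9.0,0,-1],[0,0,-3.7,-3.95,9.3,0,-1]])

```text
time_s: 6.93
eef_pos: [502.3, -197.4, 185.8]
tcp_rot: [0.0, 0.928, 0.374, -0.0]
ft_force: [0.1, 0.7, -1.1]
width: 29.0
grasp_force: 39.6
```

Emit:
jog_arm(motion=[[0,0,0,0,0,0,-1],[0,0,0,0,0,0,-1],[0,0,0,0,0,0,-1],[0,0,0,0,0,0,-1],[0,0,0,0,0,0,-1],[0,0,0,0,0,0,-1]])

```text
time_s: 7.43
eef_pos: [502.8, -194.3, 186.3]
tcp_rot: [-0.0, 0.927, 0.375, 0.0]
ft_force: [-0.4, -0.1, -1.2]
width: 29.1
grasp_force: 39.6
```

Run:
```python
from h import *;import cv2
s=sense();print({k:np.round(s[k],3) for k in("time_s","eef_pos","tcp_rot","width","grasp_force","qpos")})
a=[optics.snapshot(n)[:,:,::-1] for n in("scene","side","wrist")]
for n,i in zip("sdw",a):cv2.imwrite(f"pics/{n}3.png",i)
cr=lambda i,x,y:cv2.resize(i[y:y+90,x:x+100],None,fx=4,fy=4,interpolation=0)
p=proj("scene",[530,-260,167]).astype(int);q=proj("side",[530,-260,167]).astype(int);print(p-[50,45],q-[50,45])
cv2.imwrite("pics/m3.png",np.hstack([cr(a[0],*(p-[50,45])),cr(a[1],*(q-[50,45]))]))
```

```text
{'time_s': np.float64(7.433), 'eef_pos': array([ 502.757, -194.258,  186.306]), 'tcp_rot': array([-0.   ,  0.927,  0.375,  0.   ]), 'width': np.float64(29.084), 'grasp_force': np.float64(39.568), 'qpos': array([-0.415,  0.041,  1.945,  0.   ,  1.156,  0.387])}
[112 122] [245  82]
```

View pics/m3.png

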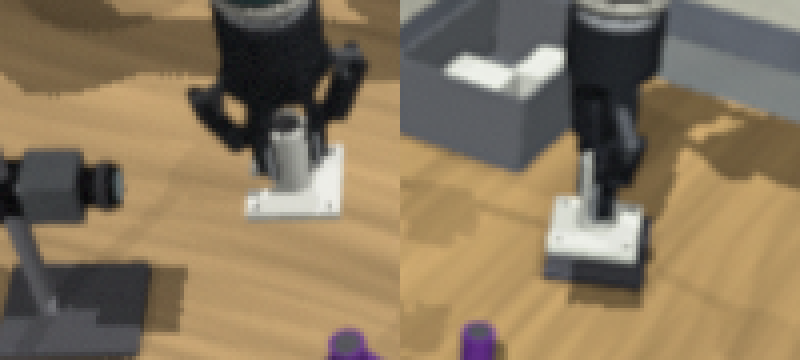

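View pics/w3.png

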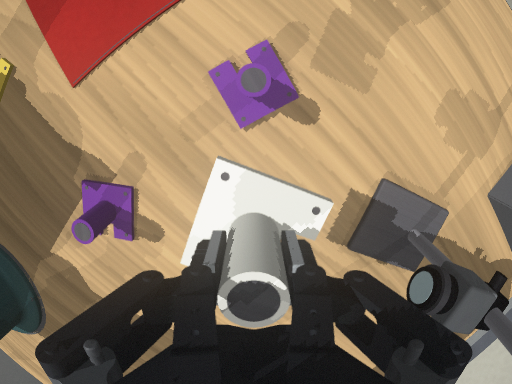

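The scene crop shows the nozzle in front of the lens. In the wrist view the lens glass is at about (422,288), the foot corners at (382,180), (447,213), (347,245), and the flange corners at (218,157) and (332,201). I'll check the relative pose from these.

Run:
```python
from h import *;import cv2
s=sense();np.set_printoptions(precision=1,suppress=True)
an=lambda v:np.degrees(np.arctan2(v[1],v[0]))
A,B,C=[wray(*p,171,s) for p in((218,157),(332,201),(182,264))]
print("flange",A,B,"len",np.linalg.norm(B-A),"yaw edge",an(B-A),an(C-A)+90)
print("lens w",wray(422,288,167,s))
f=[wray(*p,12,s) for p in((347,247),(384,180),(447,213))];print("foot",f,an(f[1]-f[0]),np.linalg.norm(f[1]-f[0]),an(f[2]-f[1]),np.linalg.norm(f[2]-f[1]))
S=lambda x,y:(x/4+112-.5,y/4+122-.5);D=lambda x,y:((x-400)/4+245-.5,y/4+82-.5)
print("top",tri(S(290,122),D(590,152)))
c=dict(n=((246,196),None),)
# flange top corners scene; underside-front corners in both
P=[onz("scene",*S(*p),171)[:2] for p in((246,212),(342,214),(342,146))];print("scene corners",P,an(P[1]-P[0]),np.linalg.norm(P[1]-P[0]))
Q=[onz("side",*D(*p),171)[:2] for p in((549,246),(641,254),(641,209),(556,199))];print("side corners",Q)
for k in range(4):e=Q[(k+1)%4]-Q[k];print(an(e),np.linalg.norm(e))
print("mean",np.mean(Q,0))
```

```text
flange [ 522.7 -150.   171. ] [ 549.4 -214.5  171. ] len 69.7938390118302 yaw edge -67.54470980272801 -66.94242637244497
lens w [ 554.5 -325.7  167. ]
foot [array([ 513.6, -348.5,   12. ]), array([ 602.5, -314.8,   12. ]), array([ 644.3, -423.3,   12. ])] 20.75933840142622 95.1144277454969 -68.9093496100165 116.27950168636708
top (array([ 509.7, -185.1,  243.9]), np.float64(2.7250544837070807))
scene corners [array([ 546.9, -214.6]), array([ 522.7, -144.7]), array([ 457.9, -174.4])] 109.08448897161307 74.00191532384372
side corners [array([ 519.8, -145.5]), array([ 452.1, -177.9]), array([ 481.6, -237.3]), array([ 548.7, -210. ])]
-154.44616314118895 75.02112800099718
-63.57995254354254 66.3328370735467
22.13012897040706 72.43234697383893
114.16308355327922 70.67169297357049
mean [ 500.6 -192.7]
```

Run:
```python
from h import *
np.set_printoptions(precision=1,suppress=True)
S=lambda x,y:(x/4+112-.5,y/4+122-.5);D=lambda x,y:((x-400)/4+245-.5,y/4+82-.5)
for a,b in(((246,212),(556,199)),((342,214),(549,246)),((342,146),(641,254))):print(tri(S(*a),D(*b)))
s=sense();print({k:np.round(s[k],3) for k in("time_s","eef_pos","ft_force","qd","grasp_force")})
```

```text
(array([ 548.7, -212.7,  171.2]), np.float64(3.823211358831766))
(array([ 520.8, -146.2,  169.5]), np.float64(1.7451528215176604))
(array([ 453.7, -177.8,  168.5]), np.float64(4.624688639772335))
{'time_s': np.float64(7.583), 'eef_pos': array([ 502.7, -194.6,  186.4]), 'ft_force': array([-0.3, -0.2, -1.8]), 'qd': array([-0., -0., -0., -0., -0.,  0.]), 'grasp_force': np.float64(39.568)}
```

Measured notch relative to the lens: x about -104 mm, sideways within 2 mm, height within 2 mm, yaw within about 2°. All of this is inside tolerance and the arm is still.

```bash
python3 -c "
from rig import job
print(job.hand_in())"
```

```text
the job is handed in; nothing more can be done
None
```

The nozzle is held steady and upright with its notch facing the lens, about 104 mm in front of the glass and within about 2 mm of the lens axis by my measurements; the job is handed in at about 7.6 s, but no verdict was returned.

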